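Set the spring tension of a strap key by feel

TASK

The spring strap of the practice key on the desk has been screwed up too stiff. First press its black knob gently down until the strap meets its stop and feel how much force that takes; then slacken the brass tension screw by the right amount, and slowly press the knob down to its stop once more to show that it now closes with about 3 newtons. Never press the knob with more than 18 newtons, leave the screw as set with the knob free, and do not disturb the note book, the pen or the note pad.

Things in the scene. Friction and masses are not known exactly. Their poses are not given: they have to be found in the camera images.
- strap_key: Telegraph practice key, fixed to the desk: wooden base 190 x 76 x 19 mm, brass fittings. Origin: centre of its underside, on the desk top; z up, x from the knob end to the clamp end. Along x: knob -62 mm; lift bridge (arch over the strap, 49 mm high, 44 wide) -12 mm; clamp block (41 mm high, 36 wide) +38 to +78 mm; tension screw +62 mm; two posts (38 mm high) at +84 mm, y = +-26 mm.
- strap_root (a point): Where the strap leaves the face of the clamp block, 34 mm above the desk. The strap is a steel leaf spring 15 mm wide; its free end with the knob points to -x of the key, knob centre 100 mm from here. How far inside the block the jaws really grip it cannot be seen, so its stiffness S (0.68 to 1.65, in the formula under strap) differs every time and can only be felt.
- strap (a joint): Bending of the strap, rad. 0: at rest, sprung up against the lift bridge; 0.060: on the fixed contact, a hard stop (6 mm down at the knob). Force at the knob centre, N, within 0.15: F = S x (26.7 x strap + 2.8 x tension_screw), angles in rad. So the knob gives only when its preload is overcome, yields 6 mm with slowly rising force, then stops hard. Over 18 N spoils the strap.
- knob_top (a point): Crown of the domed black knob at the free end of the strap (27 mm in diameter over a 35 mm skirt, 16 mm high, dome radius 15 mm). Moves with the strap: 53 mm above the desk at rest, 47 mm at the stop. Press here from above, with closed fingers.
- tension_screw (a joint): Angle of the brass tension screw, rad, -0.6 (slack) to 2.2 (tight). Grows clockwise seen from above; slackening is anticlockwise. Starts at 1.5 to 1.65, always too tight; the right setting lies between 0.05 and 1.05. Stays where it is left (friction 0.2 N m).
- screw_grip (a point): Point to grip on the tension screw, on its vertical axis, 61 mm above the desk. The head is an upright flat spade 28 mm wide, 9 mm thick, 51 to 70 mm above the desk. The point's x lies along the 28 mm width, y across the 9 mm thickness; at tension_screw = 0 they are parallel to the key's x and y.
- log_book: Small dark leather note book, 155 x 113 x 17 mm, loose bystander; origin: centre of its underside.
- steel_pen: Steel ball pen, 139 mm long, 12 mm thick, loose bystander; origin: centre of its underside, y along it.
- note_pad: Yellow pad of sticky notes, 76 x 76 x 12 mm, loose bystander; origin: centre of its underside.

How it is judged:
By the outcome, as a careful person would: the job done as asked, in the order asked, and still so for the second after the job is handed in, with the robot touching nothing.
It also fails if it takes over 72 s, if anything falls off the work surface, if the arm or the gripper's body presses on something with over 40 N, if the wrist force passes 120 N, or if a joint passes its speed limit or range.

ROBOT

A 7-joint arm with a two-finger parallel gripper is mounted at the origin on the work surface; the furniture and walls round the work are solid. World frame = base frame: x ahead of the robot, y to its left, z up, the work surface at z = 0. Lengths are in m, angles in rad, forces in N, time in s.
With the tool pointing down it reaches from about 0.4 to 0.9 m from the base axis. Payload 5.5 kg.
Tool frame: the origin (TCP) lies midway between the tips of the shut fingers; the grasp point (between the pads) lies behind it (ctrl.grip_depth is the z of the grasp point in the tool frame, in m); z points along the fingers, y is the line along which they close (so a half turn about z gives the same grasp; the last joint's range is limited). The gripper opens to 92 mm and grips with 3 to 60 N. Pads are 19 mm wide; open, the fingers measure 130 mm over their backs; the gripper's body (75 mm by 190 mm) begins 47 mm behind the grasp point.
Start: joints at [-1.064, 0.501, -0.427, 1.55, 0.221, 1.138, -0.21], TCP at [0.157, 0.631, 0.227] pointing down, gripper open.
Joint ranges: [-2.88, 2.88], [-0.31, 2.03], [-1.54, 1.56], [0.2, 2.42], [-1.41, 4.55], [0.19, 2.02], [-2.57, 2.57]. Speed limits (rad/s): [2.57, 2.57, 3.14, 3.14, 3.14, 3.14, 3.14].

INTERFACE

Orientations are given as a rotation vector (axis times angle).
In Python, from plant import ctrl gives the robot as it stands.
- The arm moves only by the shell command python3 -m handwheel 'ROWS' [OPENING]. ROWS is a JSON object of lists of equal length, an entry for each row: "delta_pos": the shift along the tool's x, y, z in units of 30 mm (1.0 is 30 mm), a list of three; "yaw": the turn about the tool's z in units of 5 degrees (1.0 is 5 degrees). A call has 1 to 12 rows; each row shifts and turns the commanded pose from where the row before left it, along the tool's axes as they then stand; what a row does not reach is not made up. A row lasts 1/12 s, in which the tool goes at most 41.7 mm and 7.16 degrees, less where a joint would pass 70% of its speed; a pose out of reach is approached as far as the arm can. A call is refused whole if a number of a shift passes 1 or a number of a turn 1, either way. A call with a gripper value outside its range is refused whole. OPENING is the opening, from 0 (shut) to 1 (fully open), set as the call begins (- or left out, the last holds). The fingers move at their own pace and stop on an object; the grip force is fixed at half the most. Time passes only in rows, so rows that do not move let the fingers close. It gives the time, the measured TCP pose, the force, the opening and the grip force at its end, in the units of the state.
- ctrl.get_obs(): the state, without advancing time (a new reading comes with each control period).
- ctrl.snapshot(name): name is "scene" or "side" or "wrist"; returns a dict with "pixels" (400x640x3 uint8, red, green, blue), "depth" (400x640 float32, m along the optical axis (not along the pixel's ray), 0 where there is no reading), "K" (3x3 intrinsics, pixels), "rvec" (rotation vector, rad) and "tvec" (3), from world to camera coordinates, as OpenCV has them; the wrist camera has in their place "mount" (4x4, takes a point from camera to tool coordinates, whose origin is the TCP and whose axes are the flange's). Camera axes: x right, y down, z forward; pixel columns grow to the right and rows downward; lengths in m; the calibration is good to about 2 mm. A picture is of the moment at which its call begins: read the wrist's pose just before it.
- ctrl.finish_job(): hands the job in; it is judged then, once.
The state is a dict: "time_s": time; "joint_positions": joint angles; "joint_vel": joint speeds; "joint_torque": joint torques, N m; "ee_pos": TCP position; "eef_rot": TCP orientation; "contact_force": force on the tool from outside, world axes, zero at the start; "wrist_torque": the same for the moment, N m; "finger_gap": finger opening in m; "gripper_force": force on a finger pad.
Only numpy, scipy, OpenCV 4.12 (cv2) and the standard library are available. Lean on these libraries where they do the work, as an engineer would, in place of code of your own. Each camera call takes 0.05 s, during which the arm holds its last target. There are 200 camera calls.

## Working session

There is one attempt and no reset: what is moved stays moved. The work goes in short steps, Python scripts to look and compute and a shell command to move; the robot and the scene stay as the last step left them, time stands still between calls to the robot, and variables do not carry over. Pictures are saved under pics/ and viewed, at most 10 in all, crops included, and the job is handed in when it is done.

```bash
mkdir -p pics; ls
cat > h.py <<'E'
import numpy as np,cv2
from plant import ctrl
def snap(n):
    o=ctrl.get_obs(); s=ctrl.snapshot(n); 
    if 'mount' in s:
        T=np.eye(4);T[:3,:3]=cv2.Rodrigues(np.array(o['eef_rot'],float))[0];T[:3,3]=o['ee_pos'];s['T']=T@np.array(s['mount'])
    else:
        M=np.eye(4);M[:3,:3]=cv2.Rodrigues(np.array(s['rvec'],float))[0];M[:3,3]=np.ravel(s['tvec']);s['T']=np.linalg.inv(M)
    return s
def ray(s,u,v):
    d=np.linalg.inv(s['K'])@[u,v,1.]
    return s['T'][:3,3],s['T'][:3,:3]@d
def onz(s,u,v,z):
    c,d=ray(s,u,v);return c+d*(z-c[2])/d[2]
def cloud(s):
    v,u=np.mgrid[:400,:640];D=s['depth'];P=np.stack([u,v,np.ones_like(u)],-1)@np.linalg.inv(s['K']).T*D[...,None]
    P=P@s['T'][:3,:3].T+s['T'][:3,3];P[D==0]=np.nan;return P
E
python3 - <<'E'
from h import *
import pickle
S={n:snap(n) for n in("scene","side","wrist")}
pickle.dump(S,open('s0.pkl','wb'))
for n,s in S.items(): cv2.imwrite(f'pics/{n}0.png',s['pixels'][...,::-1]);print(n,s['T'].round(3).tolist(),s['K'][0,0])
o=ctrl.get_obs();print({k:np.round(v,3).tolist() for k,v in o.items()},ctrl.grip_depth)
E
```

```text
pics
scene [[-0.028, 0.673, -0.739, 1.355], [1.0, 0.023, -0.017, -0.141], [0.006, -0.739, -0.674, 0.814], [0.0, 0.0, 0.0, 1.0]] 483.7845621891545
side [[-0.997, -0.021, 0.078, 0.441], [-0.077, 0.529, -0.845, 0.639], [-0.023, -0.849, -0.529, 0.556], [0.0, 0.0, 0.0, 1.0]] 417.14652034181177
wrist [[0.241, 0.923, 0.302, 0.075], [0.971, -0.228, -0.076, 0.65], [-0.002, 0.311, -0.95, 0.384], [0.0, 0.0, 0.0, 1.0]] 334.41406853052547
{'time_s': 0.15, 'joint_positions': [-1.064, 0.502, -0.427, 1.551, 0.221, 1.138, -0.21], 'joint_vel': [-0.002, -0.002, 0.001, -0.006, -0.001, -0.001, -0.0], 'joint_torque': [-0.007, -56.711, -5.825, -27.946, -0.069, 0.027, 0.0], 'ee_pos': [0.157, 0.63, 0.226], 'eef_rot': [-0.382, -3.118, 0.002], 'contact_force': [0.453, -0.399, -0.699], 'wrist_torque': [0.039, 0.047, -0.003], 'gripper_force': 0.0, 'finger_gap': 0.092} -0.0188
```

View pics/scene0.png

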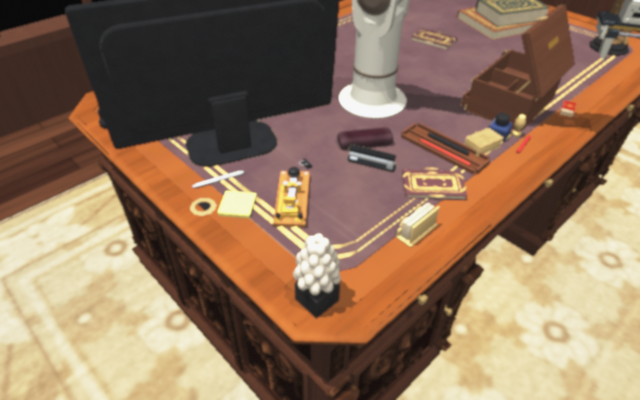

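View pics/side0.png

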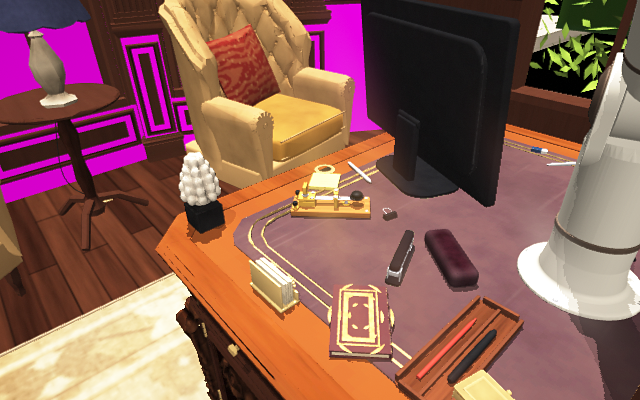

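View pics/wrist0.png

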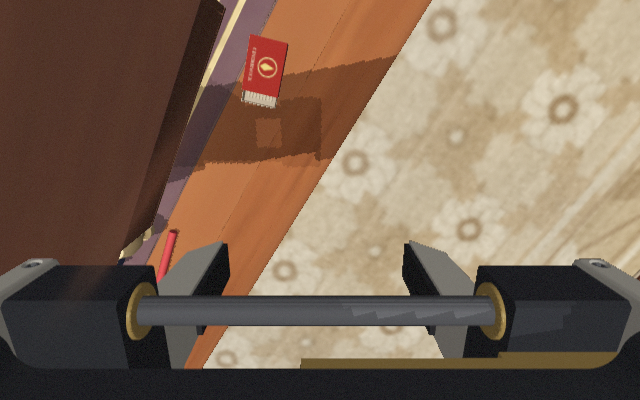

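The scene view shows the key at about (292,195), with the knob at (294,172) and the screw at (289,208). In the side view the knob is at (357,196) and the clamp at (300,198). The pad and pen lie to its -y side, and the wrist view does not show it.

Run:
```python
from h import *
import pickle
S=pickle.load(open('s0.pkl','rb'))
for n,(x0,x1,y0,y1) in {'scene':(262,325,155,235),'side':(280,380,175,230)}.items():
    s=S[n];P=cloud(s)[y0:y1,x0:x1];I=s['pixels'][y0:y1,x0:x1].astype(int)
    z=P[...,2]
    print(n,'desk z',np.nanmedian(z))
    b=(I.max(-1)<70)&(z>.03)&(z<.07); print(' knob',b.sum(),np.nanmedian(P[b],0).round(4),np.nanmax(z[b]) if b.any() else 0)
    m=(z>.012)&(z<.08);Q=P[m]
    # base outline: rect from z in .015-.023
    B=P[(z>.015)&(z<.023)];r=cv2.minAreaRect((B[:,:2]*1000).astype(np.float32));print(' base',len(B),r)
    r=cv2.minAreaRect((Q[:,:2]*1000).astype(np.float32));print(' all',len(Q),r)
    h=P[(z>.054)&(z<.075)];print(' screw',len(h),h.mean(0).round(4),h[:,2].max().round(4))
    c=s['pixels'][y0:y1,x0:x1,::-1];cv2.imwrite(f'pics/{n}c.png',cv2.resize(c,None,fx=6,fy=6,interpolation=cv2.INTER_CUBIC))
```

```text
scene desk z 0.004293095397475577
 knob 42 [ 0.4291 -0.2197  0.0432] 0.052979885411467476
 base 992 ((456.56427001953125, -225.31179809570312), (76.97969055175781, 246.24197387695312), 89.15447998046875)
 all 1769 ((464.878173828125, -225.4345245361328), (76.97969055175781, 276.2031555175781), 89.15447998046875)
 screw 98 [ 0.5347 -0.2262  0.0635] 0.0734
side desk z 0.004598592272586077
 knob 56 [ 0.4354 -0.2142  0.0406] 0.05058907073679886
 base 966 ((482.3833923339844, -281.0867004394531), (196.1680908203125, 189.09725952148438), 89.50227355957031)
 all 2024 ((493.929931640625, -284.5733642578125), (204.0618438720703, 215.83074951171875), 89.9176254272461)
 screw 63 [ 0.5164 -0.2191  0.0631] 0.0726
```

View pics/sidec.png

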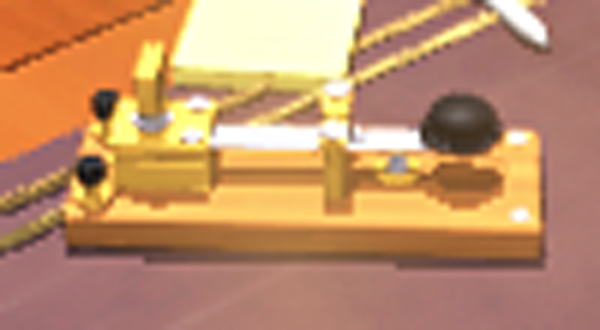

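The crop shows the knob at the right, the bridge in the middle, and the spade head upright over the clamp at the left. The yellow pad lies just behind the key. Next I check for tall obstacles along the way.

Run:
```python
from h import *
import pickle
S=pickle.load(open('s0.pkl','rb'))
P=np.concatenate([cloud(S[n]).reshape(-1,3) for n in('scene','side')]);P=P[~np.isnan(P[:,0])]
xs=np.arange(-.1,.85,.07);ys=np.arange(.8,-.6,-.07)
print('      ',*[f'{x+.035:5.2f}' for x in xs])
for y in ys:
    r=[]
    for x in xs:
        q=P[(P[:,0]>=x)&(P[:,0]<x+.07)&(P[:,1]<=y)&(P[:,1]>y-.07),2];r.append(f'{np.percentile(q,98)*100:5.0f}' if len(q) else '    -')
    print(f'{y-.035:6.2f}',*r)
```

```text
-0.07  0.01  0.08  0.15  0.22  0.29  0.36  0.43  0.50  0.57  0.64  0.71  0.78  0.85
  0.77     0     1     0   -76   -76   -76   -76   -76   -76   -76     -     -     -     -
  0.69     0     1     1     0   -76   -76   -76   -76   -76   -76     -     -     -     -
  0.62     1     2     2    37    31   -76   -76   -76   -76   -76   -76     -     -     -
  0.55    29    24    33    38    39     0   -76   -76   -76   -76   -76     -     -     -
  0.48    29    29    26    18     1     1     0   -76   -76   -76   -76     -     -     -
  0.41    12    29    29    28    15     1     1     0   -76   -76   -76     -     -     -
  0.34    12    12    12    29     7     4     1     1     0   -76   -76     -     -     -
  0.27     1    11    12     1     4     4     2     0     0     0   -76     -     -     -
  0.20     1     1     1     1     2     2     2     2     2     0     0     -     -     -
  0.13     1     1     1     2     2     2     2     2     2     6     0     0     -     -
  0.06    12    32    46     2     4     1     5     2     2     6     6     0     0     -
 -0.01     5    31    40     1     4     4     5     1     1     2     1     0     0     0
 -0.08     2    32    33     1     4     5     5     1     1     1     1     1     0     0
 -0.15     1     1     1    42    44     1     1     1     1     1     1    12    18    11
 -0.22     0     0     1    11    44     1     2     5     5     7     1     0    14     0
 -0.29     1     1     1     1    43    44     1     2     2     4     0     0     0     -
 -0.36     1     1     1     2    11    43     1     1     2     1     0     0     -     -
 -0.43     1     1     -     -     2    43    43     1     1     1     0    -0     -     -
 -0.50     1     1     -     -     2    19    43     1     0     0   -76     -     -     -
 -0.57     1     0     -     -     1     8    44    39     0   -76   -76     -     -     -
```

```bash
python3 -m handwheel '{"delta_pos":[[-0.7,0.17,0],[-0.7,0.17,0],[-0.7,0.17,0],[-0.7,0.17,0],[-0.7,0.17,0],[-0.7,0.17,0],[-0.7,0.17,0],[-0.7,0.17,0],[-0.7,0.17,0],[-0.7,0.17,0]],"yaw":[0,0,0,0,0,0,0,0,0,0]}' 0
python3 -m handwheel '{"delta_pos":[[0,0,0],[0,0,0],[0,0,0],[0,0,0],[0,0,0],[0,0,0],[0,0,0],[0,0,0],[0,0,0],[0,0,0],[0,0,0],[0,0,0]],"yaw":[1,1,1,1,1,1,1,1,1,1,1,1]}'
python3 -m handwheel '{"delta_pos":[[0,0,0],[0,0,0],[0,0,0],[0,0,0],[0,0,0]],"yaw":[1,1,1,0.2,0]}'
python3 -c "
from plant import ctrl;print(ctrl.get_obs()['joint_positions'])"
```

```text
time_s: 0.98
ee_pos: [0.3739, 0.6292, 0.2262]
eef_rot: [-0.382, -3.118, 0.001]
contact_force: [0.8, -0.3, 0.7]
finger_gap: 0.0299
gripper_force: 0.0
time_s: 1.98
ee_pos: [0.3727, 0.6293, 0.2261]
eef_rot: [1.895, 2.506, -0.002]
contact_force: [0.2, 0.1, -0.3]
finger_gap: 0.0003
gripper_force: 0.0
time_s: 2.4
ee_pos: [0.3727, 0.6295, 0.2263]
eef_rot: [2.219, 2.223, -0.001]
contact_force: [0.8, 0.4, 0.3]
finger_gap: 0.0001
gripper_force: 0.0
[-1.01766152  0.61793463 -0.08876919  1.32036531  0.05509896  1.20644024
 -1.10774929]
```

```bash
python3 -m handwheel '{"delta_pos":[[-0.5,0.15,0],[-1,0.15,0],[-1,0.15,0],[-1,0.15,0],[-1,0.15,0],[-1,0.15,0],[-1,0.15,0],[-1,0.15,0],[-1,0.15,0],[-1,0.15,0],[-1,0.15,0],[-1,0.15,0]],"yaw":[0,0,0,0,0,0,0,0,0,0,0,0]}'
python3 -m handwheel '{"delta_pos":[[-1,0.15,0],[-1,0.15,0],[-1,0.15,0],[-1,0.15,0],[-1,0.15,0],[-1,0.15,0],[-1,0.15,0],[-1,0.15,0],[-1,0.15,0],[-1,0.15,0],[-1,0.15,0],[-0.5,0.15,0]],"yaw":[0,0,0,0,0,0,0,0,0,0,0,0]}'
python3 -m handwheel '{"delta_pos":[[-0.8,0.1,0],[-0.8,0,0],[0,0,0],[0,0,0]],"yaw":[0,0,0,0]}'
python3 - <<'E'
from h import *
import pickle
s=snap('wrist');pickle.dump(s,open('w1.pkl','wb'));cv2.imwrite('pics/w1.png',s['pixels'][...,::-1]);print(ctrl.get_obs()['joint_positions'],onz(s,320,200,0))
E
```

```text
time_s: 3.4
ee_pos: [0.4272, 0.2831, 0.2268]
eef_rot: [2.217, 2.225, 0.0]
contact_force: [-0.0, -0.3, 0.1]
finger_gap: 0.0005
gripper_force: 0.0
time_s: 4.4
ee_pos: [0.4812, -0.0646, 0.227]
eef_rot: [2.221, 2.22, -0.001]
contact_force: [-0.1, -0.5, 0.2]
finger_gap: 0.0006
gripper_force: 0.0
time_s: 4.73
ee_pos: [0.4842, -0.1098, 0.2267]
eef_rot: [2.222, 2.221, -0.0]
contact_force: [0.1, 1.1, 0.3]
finger_gap: 0.0007
gripper_force: 0.0
[-0.08736429  0.19721444  0.28715548  1.94906719 -0.06616087  1.00448525
  0.23134118] [ 0.49040726 -0.1521777   0.        ]
```

View pics/w1.png

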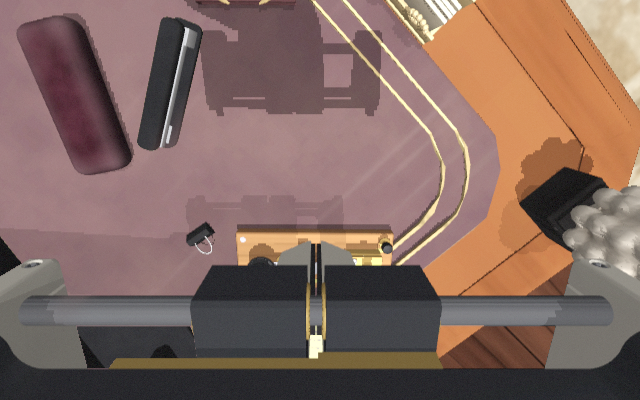

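The wrist view shows the key's near edge at row 230, columns 237–395, with the fingers covering the rest. I'll go on in -y to bring it up in the image.

```bash
python3 -m handwheel '{"delta_pos":[[-0.8,0,0],[-0.8,0,0],[-0.8,0,0],[-0.8,0,0],[-0.8,0,0],[-0.5,0,0],[0,0,0],[0,0,0]],"yaw":[0,0,0,0,0,0,0,0]}'
python3 - <<'E'
from h import *
import pickle
s=snap('wrist');pickle.dump(s,open('w2.pkl','wb'));cv2.imwrite('pics/w2.png',s['pixels'][...,::-1])
E
python3 -m handwheel '{"delta_pos":[[0.4,0.5,0],[0.8,0.8,0],[0.4,0.4,0],[0,0,0],[0,0,0]],"yaw":[0,0,0,0,0]}'
python3 - <<'E'
from h import *
import pickle
s=snap('wrist');pickle.dump(s,open('w3.pkl','wb'));a=pickle.load(open('w2.pkl','rb'))
f=lambda s:cv2.resize(s['pixels'][20:270,160:480,::-1],None,fx=2,fy=2,interpolation=cv2.INTER_CUBIC)[:, :]
cv2.imwrite('pics/w2c.png',f(a));cv2.imwrite('pics/w3.png',f(s))
E
```

```text
time_s: 5.45
ee_pos: [0.4847, -0.2425, 0.2265]
eef_rot: [-2.219, -2.223, -0.001]
contact_force: [0.3, 0.3, -0.9]
finger_gap: 0.0006
gripper_force: 0.0
time_s: 5.92
ee_pos: [0.5363, -0.1918, 0.2264]
eef_rot: [-2.213, -2.228, -0.001]
contact_force: [0.1, -1.1, 0.5]
finger_gap: 0.0007
gripper_force: 0.0
```

View pics/w2c.png

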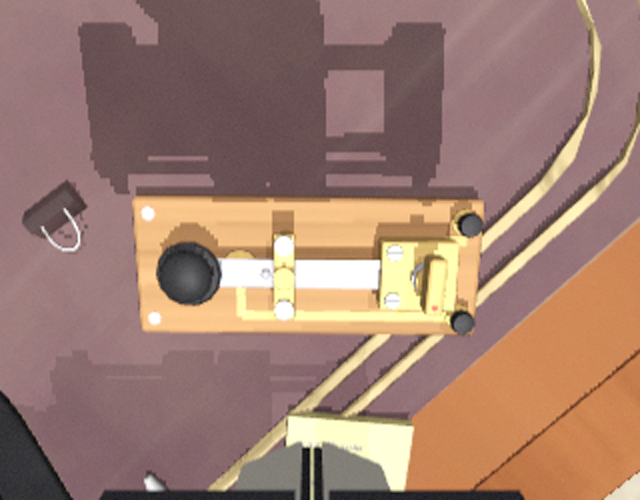

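View pics/w3.png

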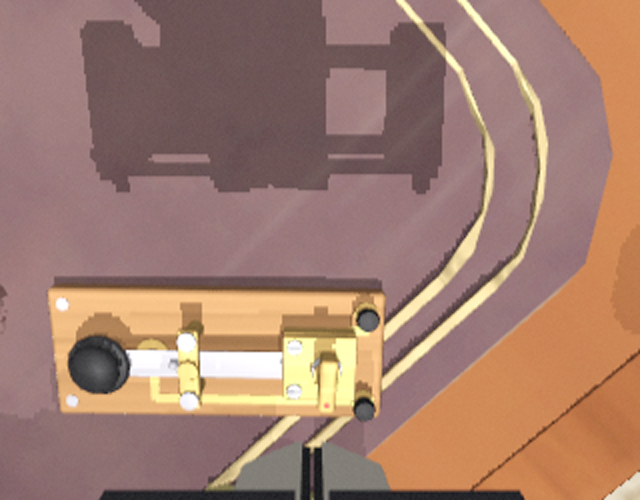

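Both views show the key clearly. In the first crop the knob is at (188,273), the spade at (436,285), nearly across the key, and the base corners at about (135,198), (482,200), (474,330) and (143,332). In the second crop the knob is at (99,364) and the spade at (328,385).

Run:
```python
from h import *
import pickle
W=[pickle.load(open(f'w{i}.pkl','rb')) for i in(2,3)]
def tri(pts):
    A=np.zeros((3,3));b=np.zeros(3)
    for s,p in zip(W,pts):
        c,d=ray(s,*p);d=d/np.linalg.norm(d);M=np.eye(3)-np.outer(d,d);A+=M;b+=M@c
    X=np.linalg.solve(A,b);return X.round(4)
win=[((212,285),(115,205)),((185,240),(160,230))]
K=[]
g=[((254,156)),((210,202))]
for s,(u,v) in zip(W,g):
    I=s['pixels'].max(-1);m=np.zeros_like(I);m[v-25:v+25,u-25:u+25]=(I[v-25:v+25,u-25:u+25]<75)
    cs=cv2.findContours(m,cv2.RETR_EXTERNAL,cv2.CHAIN_APPROX_NONE)[0];c=max(cs,key=cv2.contourArea)
    e=cv2.minEnclosingCircle(c);K.append(e[0]);D=s['depth'];cz=cloud(s)
    print('knob px',e,'top z cloud',np.nanmax(cz[v-12:v+12,u-12:u+12,2]),'@zskirt',onz(s,*e[0],.040))
kt=tri(K);print('knob tri',kt)
sc=lambda x,y:(160+x/2-.25,20+y/2-.25)
for nm,a,b in [('scr near',(436,262),(328,358)),('white TL',(148,213.5),(62.5,304)),('white BL',(154,318),(72,400)),('postT',(469,225),(367.5,320)),('postB',(461,322),(363.5,409))]:
    print(nm,tri([sc(*a),sc(*b)]))
for s in W:
    P=cloud(s);z=P[...,2]
    q=P[(z>.064)&(z<.075)&(abs(P[...,0]-.55)<.04)&(abs(P[...,1]+.22)<.04)]
    r=cv2.minAreaRect((q[:,:2]*1000).astype(np.float32));print('spade top',len(q),q.mean(0),r)
    q=P[(z>.045)&(z<.056)&(abs(P[...,0]-.43)<.03)&(abs(P[...,1]+.22)<.04)];print('dome',q.mean(0),q[:,2].max())
    q=P[(z>.015)&(z<.023)&(abs(P[...,0]-.49)<.13)&(abs(P[...,1]+.22)<.06)]
    r=cv2.minAreaRect((q[:,:2]*1000).astype(np.float32));print('base',r)
```

```text
knob px ((253.79702758789062, 156.7376251220703), 15.952107429504395) top z cloud 0.05521349519244073 @zskirt [ 0.42114215 -0.22422568  0.04      ]
knob px ((208.91175842285156, 202.2058868408203), 15.233297348022461) top z cloud 0.05438274266910914 @zskirt [ 0.42134746 -0.22410647  0.04      ]
knob tri [ 0.421  -0.2245  0.0389]
scr near [ 0.546  -0.2142  0.0573]
white TL [ 0.3973 -0.1955  0.0183]
white BL [ 0.3961 -0.2538  0.0169]
postT [ 0.5673 -0.1998  0.0324]
postB [ 0.5668 -0.2517  0.0327]
spade top 280 [ 0.54453792 -0.2243516   0.0691936 ] ((544.9714965820312, -224.7855224609375), (27.37264060974121, 8.939629554748535), 87.5272445678711)
dome [ 0.42187902 -0.22323767  0.05155779] 0.05521349519244073
base ((483.13348388671875, -224.59193420410156), (76.35662841796875, 190.11769104003906), 89.4914321899414)
spade top 238 [ 0.54515632 -0.22372977  0.06919299] ((545.1537475585938, -224.44509887695312), (27.17941665649414, 8.937087059020996), 86.75589752197266)
dome [ 0.42238989 -0.22268735  0.05142757] 0.05438274266910914
base ((483.12548828125, -224.2458038330078), (76.01380157470703, 190.14234924316406), 89.5625)
```

```bash
python3 -m handwheel '{"delta_pos":[[-0.2,-0.5,0],[-0.2,-0.8,0],[-0.2,-0.8,0],[-0.2,-0.8,0.5],[-0.2,-0.6,0.5],[-0.08,-0.34,1],[0,0,1],[0,0,1],[0,0,0.6],[0,0,0.3],[0,0,0],[0,0,0]],"yaw":[0,0,0,0,0,0,0,0,0,0,0,0]}'
python3 - <<'E'
from h import *
for i in range(8): ctrl.snapshot('wrist');o=ctrl.get_obs();print(round(o['time_s'],3),np.round(o['ee_pos'],5),np.round(o['contact_force'],2))
print(np.round(o['joint_positions'],2))
E
```

```text
time_s: 6.97
ee_pos: [0.42, -0.2282, 0.0801]
eef_rot: [-2.222, -2.221, 0.0]
contact_force: [-0.8, 0.2, 0.3]
finger_gap: 0.0002
gripper_force: 0.0
7.017 [ 0.42077 -0.2284   0.08072] [-0.35 -0.11  1.73]
7.067 [ 0.42116 -0.22845  0.08099] [1.31 0.12 0.32]
7.117 [ 0.42134 -0.2284   0.0811 ] [ 0.16 -0.37  0.21]
7.167 [ 0.42133 -0.2283   0.08105] [-0.09  0.37 -0.14]
7.217 [ 0.42119 -0.22814  0.08089] [ 0.19 -0.69 -0.32]
7.267 [ 0.42107 -0.22806  0.08072] [-0.25  0.96 -0.84]
7.317 [ 0.42093 -0.22792  0.08051] [ 0.13  0.9  -0.09]
7.367 [ 0.42074 -0.22788  0.08033] [-0.18  0.53  0.45]
[ 0.16  0.4   0.33  2.11 -0.2   0.66  0.63]
```

```bash
python3 -m handwheel '{"delta_pos":[[0.13,0,0.2],[0,0,0.3],[0,0,0.2],[0,0,0],[0,0,0],[0,0,0]],"yaw":[0,0,0,0,0,0]}'
for i in 1; do python3 -m handwheel '{"delta_pos":[[0,0,0.05],[0,0,0.05],[0,0,0]],"yaw":[0,0,0]}'; done
cat > m.py <<'E'
from h import *
import sys
n=int(sys.argv[1]);F=[];Z=[]
for i in range(n): ctrl.snapshot('wrist');o=ctrl.get_obs();F.append(o['contact_force']);Z.append(o['ee_pos'])
print(round(o['time_s'],2),'F',np.mean(F,0).round(2),'sd',np.std(F,0).round(2)[2],'max',np.max(F,0).round(2)[2],'pos',np.mean(Z,0).round(5))
E
python3 m.py 6
```

```text
time_s: 7.87
ee_pos: [0.42, -0.2239, 0.0584]
eef_rot: [-2.221, -2.221, 0.001]
contact_force: [0.4, -0.8, 0.3]
finger_gap: 0.0005
gripper_force: 0.0
time_s: 8.12
ee_pos: [0.4202, -0.2239, 0.0556]
eef_rot: [-2.221, -2.222, -0.0]
contact_force: [0.3, -0.1, -0.1]
finger_gap: 0.0004
gripper_force: 0.0
8.42 F [ 0.4  -0.11  0.1 ] sd 0.9 max 1.7 pos [ 0.4203  -0.22391  0.05576]
```

```bash
for k in 1; do
python3 -m handwheel '{"delta_pos":[[0,0.01,0.03],[0,0.01,0.03],[0,0,0]],"yaw":[0,0,0]}'|grep -E 'ee_p|forc'; python3 m.py 3
python3 -m handwheel '{"delta_pos":[[0,0,0.03],[0,0,0]],"yaw":[0,0]}'|grep -E 'ee_p|forc'; python3 m.py 3
python3 -m handwheel '{"delta_pos":[[0,0,0.03],[0,0,0]],"yaw":[0,0]}'|grep -E 'ee_p|forc'; python3 m.py 3
done
```

```text
ee_pos: [0.421, -0.2239, 0.0538]
contact_force: [0.0, 0.3, -0.1]
gripper_force: 0.1
8.82 F [-0.77  0.2   0.02] sd 0.06 max 0.08 pos [ 0.42089 -0.22386  0.05386]
ee_pos: [0.4208, -0.2239, 0.0531]
contact_force: [-0.7, 1.0, 3.8]
gripper_force: 2.3
9.13 F [-1.18  0.28  4.83] sd 0.46 max 5.48 pos [ 0.42085 -0.22391  0.0532 ]
ee_pos: [0.4207, -0.2239, 0.0522]
contact_force: [-1.8, 0.5, 4.5]
gripper_force: 2.5
9.45 F [-2.1   0.19  5.12] sd 0.2 max 5.33 pos [ 0.42069 -0.2239   0.05216]
```

```bash
python3 -m handwheel '{"delta_pos":[[0,0,0.03],[0,0,0]],"yaw":[0,0]}'|grep -E 'forc'; python3 m.py 6
python3 -m handwheel '{"delta_pos":[[0,0,0.03],[0,0,0]],"yaw":[0,0]}'|grep -E 'forc'; python3 m.py 6
python3 -m handwheel '{"delta_pos":[[0,0,0.03],[0,0,0]],"yaw":[0,0]}'|grep -E 'forc'; python3 m.py 6
python3 -m handwheel '{"delta_pos":[[0,0,0.03],[0,0,0]],"yaw":[0,0]}'|grep -E 'forc'; python3 m.py 6
```

```text
contact_force: [-1.2, 0.6, 4.6]
gripper_force: 2.7
9.92 F [-2.09  0.    5.08] sd 0.4 max 5.75 pos [ 0.42054 -0.22388  0.05121]
contact_force: [-2.4, -0.2, 5.2]
gripper_force: 2.8
10.38 F [-2.67  0.37  5.58] sd 0.39 max 6.18 pos [ 0.42039 -0.22388  0.05029]
contact_force: [-2.0, 0.3, 5.6]
gripper_force: 2.9
10.85 F [-2.52  0.05  5.43] sd 0.49 max 6.07 pos [ 0.42026 -0.22388  0.04938]
contact_force: [-3.5, 0.9, 6.0]
gripper_force: 3.1
11.32 F [-3.18  0.42  5.87] sd 0.64 max 6.71 pos [ 0.42013 -0.22387  0.04847]
```

```bash
python3 -m handwheel '{"delta_pos":[[0,-0.025,0],[0,0,0]],"yaw":[0,0]}'|grep -E 'forc'; python3 m.py 8
python3 -m handwheel '{"delta_pos":[[0,-0.006,0.03],[0,0,0]],"yaw":[0,0]}'|grep -E 'forc'; python3 m.py 8
python3 -m handwheel '{"delta_pos":[[0,-0.003,0.015],[0,0,0]],"yaw":[0,0]}'|grep -E 'forc'; python3 m.py 3
```

```text
contact_force: [-1.5, 0.1, 6.4]
gripper_force: 3.0
11.88 F [-1.82  0.41  6.06] sd 0.53 max 6.75 pos [ 0.42012 -0.22391  0.04867]
contact_force: [-1.9, 0.3, 6.9]
gripper_force: 3.1
12.45 F [-1.69  0.59  6.03] sd 0.44 max 6.6 pos [ 0.41998 -0.22392  0.04778]
contact_force: [-1.8, -0.0, 6.1]
gripper_force: 3.1
12.77 F [-2.11  0.44  6.15] sd 0.38 max 6.46 pos [ 0.41992 -0.22392  0.04734]
```

```bash
python3 -m handwheel '{"delta_pos":[[0,-0.02,0.01],[0,0,0]],"yaw":[0,0]}'|grep -E 'forc'; python3 m.py 5
python3 -m handwheel '{"delta_pos":[[0,-0.01,0.01],[0,0,0]],"yaw":[0,0]}'|grep -E 'forc'; python3 m.py 4
```

```text
contact_force: [-0.5, 0.8, 6.6]
gripper_force: 3.1
13.18 F [-0.81  0.99  6.26] sd 0.65 max 7.01 pos [ 0.41986 -0.22393  0.0472 ]
contact_force: [-0.3, 1.7, 7.8]
gripper_force: 3.8
13.55 F [-0.57  1.18  7.29] sd 0.37 max 7.57 pos [ 0.41984 -0.22394  0.04706]
```

```bash
python3 -m handwheel '{"delta_pos":[[0,0,-0.1],[0,0,-0.2],[0,0,-0.5],[0,0,-0.8],[0,0,-0.5],[0,0.5,0],[0,0.9,0],[0,0.9,0],[-0.03,0.9,0],[0,0.7,0],[0,0.28,0],[0,0,0]],"yaw":[0,0,0,0,0,0,0,0,0,0,0.56,0]}' 0.35
python3 -m handwheel '{"delta_pos":[[0,0,0],[0,0,0],[0,0,0]],"yaw":[0,0,0]}'
python3 m.py 3
```

```text
time_s: 14.55
ee_pos: [0.547, -0.2239, 0.1094]
eef_rot: [2.273, 2.167, 0.002]
contact_force: [1.0, -0.4, 0.1]
finger_gap: 0.0322
gripper_force: 0.0
time_s: 14.8
ee_pos: [0.543, -0.2249, 0.1094]
eef_rot: [-2.274, -2.166, 0.001]
contact_force: [-0.6, 0.0, 0.7]
finger_gap: 0.0317
gripper_force: 0.0
14.95 F [ 0.34 -0.03 -0.29] sd 0.38 max 0.24 pos [ 0.54345 -0.22492  0.10963]
```

```bash
python3 -m handwheel '{"delta_pos":[[0,0.05,0.3],[0,0,0.5],[0,0,0.5],[0,0,0.4],[0,0,0.2],[0,0,0.08],[0,0,0],[0,0,0]],"yaw":[0,0,0,0,0,0,0,0]}'
python3 -m handwheel '{"delta_pos":[[0,0,0],[0,0,0],[0,0,0],[0,0,0],[0,0,0],[0,0,0]],"yaw":[0,0,0,0,0,0]}' 0
python3 m.py 3
```

```text
time_s: 15.62
ee_pos: [0.5461, -0.225, 0.0504]
eef_rot: [2.274, 2.167, 0.0]
contact_force: [0.4, 0.1, 0.2]
finger_gap: 0.0321
gripper_force: 0.0
time_s: 16.12
ee_pos: [0.5445, -0.2248, 0.0509]
eef_rot: [-2.274, -2.165, 0.001]
contact_force: [-4.9, 1.5, 8.7]
finger_gap: 0.0088
gripper_force: 46.8
16.27 F [-5.12  1.15  8.16] sd 0.58 max 8.86 pos [ 0.5445  -0.22488  0.05092]
```

```bash
python3 -m handwheel '{"delta_pos":[[0,0,0],[0,0,0],[0,0,0],[0,0,0],[0,0,0],[0,0,0],[0,0,0],[0,0,0],[0,0,0],[0,0,0],[0,0,0],[0,0,0]],"yaw":[-0.4,-0.8,-0.9,-0.9,-0.9,-0.9,-0.9,-0.9,-0.9,-0.9,-0.9,-0.9]}'
python3 -m handwheel '{"delta_pos":[[0,0,0],[0,0,0],[0,0,0],[0,0,0],[0,0,0]],"yaw":[-0.9,-0.8,-0.3,0,0]}'
python3 m.py 3; python3 -c "
from h import *
r=ctrl.get_obs()['eef_rot'];R=cv2.Rodrigues(np.array(r,float))[0];a=np.degrees(np.arctan2(R[1,1],R[0,1]));print(a,'t',1.611-np.radians(a+2.81))"
```

```text
time_s: 17.27
ee_pos: [0.5448, -0.2247, 0.0509]
eef_rot: [-1.115, -2.935, -0.0]
contact_force: [-4.4, 1.7, 7.4]
finger_gap: 0.0088
gripper_force: 46.8
time_s: 17.68
ee_pos: [0.5448, -0.2247, 0.0509]
eef_rot: [-0.86, -3.02, -0.0]
contact_force: [-4.1, 0.7, 6.9]
finger_gap: 0.0087
gripper_force: 46.7
17.83 F [-4.27  2.06  7.54] sd 0.5 max 8.1 pos [ 0.54483 -0.22466  0.05092]
58.197480361561105 t 0.546218599344978
```

```bash
python3 -m handwheel '{"delta_pos":[[0,0,0],[0,0,0],[0,0,0],[0,0,0],[0,0,-0.3],[0,0,-0.7],[0,0,-0.8],[0,0,-0.2],[0,0,0],[0,0,0]],"yaw":[0,0,0,0,0,0,0,0,0,0]}' 0.35
python3 -m handwheel '{"delta_pos":[[0,0,0],[0,0,0],[0,0,0],[0,0,0],[0,0,0],[0,0,0],[0,0,0],[0,0,0],[0,0,0],[0,0,0],[0,0,0],[0,0,0]],"yaw":[1,1,1,1,1,1,1,1,1,1,1,0.65]}' 0
python3 m.py 4
```

```text
time_s: 18.67
ee_pos: [0.546, -0.2249, 0.1104]
eef_rot: [0.86, 3.021, -0.0]
contact_force: [-0.2, 0.0, -0.3]
finger_gap: 0.0324
gripper_force: 0.0
time_s: 19.67
ee_pos: [0.5446, -0.2243, 0.1084]
eef_rot: [-2.225, -2.214, 0.003]
contact_force: [0.5, -0.0, -0.8]
finger_gap: 0.0004
gripper_force: 0.0
19.87 F [ 0.35 -0.6  -0.18] sd 0.18 max 0.12 pos [ 0.54485 -0.22435  0.1087 ]
```

```bash
python3 -m handwheel '{"delta_pos":[[0,-0.5,0],[0,-0.9,0],[0,-0.9,0],[0,-0.9,0],[0,-0.7,0],[0,-0.22,0.2],[0,0,0.5],[0,0,0.5],[0,0,0.4],[0,0,0.15],[0,0,0],[0,0,0]],"yaw":[0,0,0,0,0,0,0,0,0,0,0,0]}'
python3 m.py 6
```

```text
time_s: 20.87
ee_pos: [0.4225, -0.2248, 0.0574]
eef_rot: [-2.221, -2.221, 0.0]
contact_force: [0.4, -0.7, 0.2]
finger_gap: 0.0001
gripper_force: 0.0
21.17 F [ 0.05 -0.07 -0.08] sd 0.65 max 0.73 pos [ 0.42284 -0.22497  0.05816]
```

```bash
python3 -m handwheel '{"delta_pos":[[0.03,-0.055,0.06],[0,0,0.06],[0,0,0.03],[0,0,0],[0,0,0]],"yaw":[0,0,0,0,0]}'|grep -E 'forc|ee_p'; python3 m.py 3
python3 -m handwheel '{"delta_pos":[[0,-0.005,0.03],[0,-0.005,0.03],[0,0,0]],"yaw":[0,0,0]}'|grep -E 'forc'; python3 m.py 6
python3 -m handwheel '{"delta_pos":[[0,-0.01,0.03],[0,-0.01,0.03],[0,0,0]],"yaw":[0,0,0]}'|grep -E 'forc'; python3 m.py 6
```

```text
ee_pos: [0.4203, -0.2237, 0.0531]
contact_force: [-1.2, 0.8, 2.0]
gripper_force: 0.9
21.73 F [-1.    0.98  1.59] sd 0.26 max 1.84 pos [ 0.42039 -0.22371  0.05312]
contact_force: [-0.6, 0.8, 2.6]
gripper_force: 1.1
22.28 F [-1.03  0.93  2.21] sd 0.24 max 2.6 pos [ 0.42012 -0.22377  0.05129]
contact_force: [-0.6, 0.6, 3.2]
gripper_force: 1.3
22.83 F [-1.02  1.04  2.3 ] sd 0.54 max 3.06 pos [ 0.41985 -0.22383  0.04958]
```

```bash
python3 -m handwheel '{"delta_pos":[[0,-0.01,0.03],[0,-0.006,0.02],[0,0,0]],"yaw":[0,0,0]}'|grep -E 'forc'; python3 m.py 8
python3 -m handwheel '{"delta_pos":[[0,-0.006,0.02],[0,0,0]],"yaw":[0,0]}'|grep -E 'forc'; python3 m.py 12
python3 -m handwheel '{"delta_pos":[[0,-0.006,0.01],[0,0,0]],"yaw":[0,0]}'|grep -E 'forc'; python3 m.py 5
```

```text
contact_force: [0.3, 0.6, 3.0]
gripper_force: 1.4
23.48 F [0.35 1.27 2.83] sd 0.48 max 3.62 pos [ 0.41954 -0.22386  0.04814]
contact_force: [1.8, 1.5, 2.9]
gripper_force: 1.4
24.25 F [1.81 1.11 2.87] sd 0.42 max 3.44 pos [ 0.41931 -0.22391  0.04753]
contact_force: [3.2, 1.5, 3.4]
gripper_force: 1.7
24.67 F [2.82 0.85 3.05] sd 0.81 max 4.44 pos [ 0.41907 -0.22398  0.04724]
```

```bash
python3 -m handwheel '{"delta_pos":[[0,0.03,0],[0,0,0]],"yaw":[0,0]}'|grep -E 'forc'; python3 m.py 12
python3 -m handwheel '{"delta_pos":[[0,0.01,0.01],[0,0,0]],"yaw":[0,0]}'|grep -E 'forc'; python3 m.py 6
python3 -m handwheel '{"delta_pos":[[0,0,0.01],[0,0,0]],"yaw":[0,0]}'|grep -E 'forc'; python3 m.py 4
```

```text
contact_force: [0.4, 0.4, 5.0]
gripper_force: 2.5
25.43 F [-0.13  0.22  5.1 ] sd 0.46 max 6.25 pos [ 0.41921 -0.22391  0.04708]
contact_force: [-0.2, 0.5, 8.2]
gripper_force: 3.8
25.9 F [-0.82  0.65  7.19] sd 0.46 max 7.72 pos [ 0.41923 -0.22392  0.04685]
contact_force: [-2.2, 0.6, 9.0]
gripper_force: 4.6
26.27 F [-2.18  1.01  8.83] sd 0.12 max 8.99 pos [ 0.41923 -0.22394  0.04669]
```

```bash
python3 -m handwheel '{"delta_pos":[[0,-0.005,-0.035],[0,0,0]],"yaw":[0,0]}'|grep -E 'forc'; python3 m.py 14
python3 -m handwheel '{"delta_pos":[[0,-0.005,-0.02],[0,0,0]],"yaw":[0,0]}'|grep -E 'forc'; python3 m.py 14
```

```text
contact_force: [-0.6, 0.5, 3.0]
gripper_force: 1.5
27.13 F [-1.3  -0.36  3.14] sd 0.41 max 3.82 pos [ 0.41934 -0.22384  0.0474 ]
contact_force: [-2.4, 0.2, 2.8]
gripper_force: 1.6
28.0 F [-2.75 -0.29  3.12] sd 0.32 max 3.54 pos [ 0.41958 -0.2238   0.04816]
```

```bash
python3 -m handwheel '{"delta_pos":[[0,0,-0.05],[0,0,-0.1],[0,0,-0.3],[0,0,-0.7],[0,0,-0.9],[0,0,-0.9],[0,0,-0.7],[0,0,-0.3],[0,0,0],[0,0,0],[0,0,0],[0,0,0]],"yaw":[0,0,0,0,0,0,0,0,0,0,0,0]}'
python3 - <<'E'
from h import *
s=snap('scene');P=cloud(s);z=P[...,2]
q=P[(z>.062)&(z<.075)&(abs(P[...,0]-.545)<.03)&(abs(P[...,1]+.225)<.03)]
print(len(q),cv2.minAreaRect((q[:,:2]*1000).astype(np.float32)))
print(ctrl.get_obs()['contact_force'],ctrl.finish_job())
E
```

```text
time_s: 29.0
ee_pos: [0.4187, -0.2233, 0.1653]
eef_rot: [-2.22, -2.219, 0.002]
contact_force: [-1.0, 0.4, -0.4]
finger_gap: 0.0003
gripper_force: 0.0
51 ((544.0192260742188, -225.32240295410156), (8.548030853271484, 29.601926803588867), 58.9421272277832)
the job is handed in; nothing more can be done
[ 0.85913513 -0.1881968   0.39064308] None
```

The job is handed in. The key first closed at about 6 N; I slackened the tension screw from about 1.61 to 0.55 rad, and the second press to the stop took about 3.0 N. The highest force I read was about 9 N, just past the stop; the knob is free, and it took 29 s.

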